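Set the wind-up kitchen timer in its tray and wind it fully

ROBOT

A 6-joint arm with a two-finger parallel gripper is mounted at the origin on a cart in front of the work surface, level with it; the furniture and walls round the work are solid. World frame = base frame: x ahead of the robot, y to its left, z up, the work surface at z = 0. Lengths are in m, angles in rad, forces in N, time in s.
With the tool pointing down it reaches from about 0.3 to 0.825 m from the base axis. Payload 5.4 kg.
Tool frame: the origin (TCP) lies at the very end of the fingers, on their centre line; the grasp point (between the pads) lies 19 mm behind it; z points along the fingers, y is the line along which they close (so a half turn about z gives the same grasp; the last joint's range is limited). The gripper opens to 92 mm and grips with 3 to 60 N. Pads are 20 mm wide; open, the fingers measure 128 mm over their backs; the gripper's body (75 mm by 189 mm) begins 69 mm behind the grasp point.
Start: joints at [-1.558, 0.158, 1.597, -0, 1.386, -0.21], TCP at [0.127, -0.561, 0.215] pointing down, gripper open.
Joint ranges: [-2.91, 2.91], [-0.94, 2.29], [0.18, 2.7], [-1.29, 4.43], [0.17, 2.64], [-3, 3]. Speed limits (rad/s): [2.57, 2.57, 3.14, 3.14, 3.14, 3.14].

INTERFACE

Orientations are given as a rotation vector (axis times angle).
In Python, from cell import bot, claw, kin, eyes, close_job, read_time_s, read_q, read_joint_vel, read_tau, read_tool_pos, read_tcp_rot, read_force, read_moment, read_finger_gap, read_gripper_force gives the robot as it stands. Calls block until the motion is done:
- bot.move_to(position, orientation): joint-space move of the TCP to a pose.
- bot.move_l(position, orientation=None, vel=0.15, stop_force=None): straight line of the TCP; orientation=None keeps the orientation; vel is the mean speed in m/s. With stop_force (N) it stops when the force on the tool has changed by that much, and returns True; else False.
- bot.goto_joints(angles): joint-space move.
- claw.open_gripper() and claw.close(): open the fingers fully, or close them until they stop; the grip force is fixed at half the most.
- bot.hold(seconds).
- kin.inverse_kinematics(position, orientation): joint angles nearest the present ones, or None.
- eyes.camera(name): name is "side" or "top"; returns a dict with "color" (400x640x3 uint8, red, green, blue), "vertical_fov" (degrees; the focal length in pixels is half the picture's height over the tangent of half this angle, whatever the lens; pixels are square), "cx", "cy" (the principal point, pixels), "rvec" (rotation vector, rad) and "tvec" (3), from world to camera coordinates, as OpenCV has them. Camera axes: x right, y down, z forward; pixel columns grow to the right and rows downward; lengths in m; the calibration is good to about 2 mm. A picture is of the moment at which its call begins. There is no depth.
A pose or a line that the arm cannot do raises bot.Unreachable and nothing moves.
- close_job(): hands the job in; it is judged then, once.
Readings, each from a call of its own:
- read_time_s(): time.
- read_q(): joint angles.
- read_joint_vel(): joint speeds.
- read_tau(): joint torques, N m.
- read_tool_pos(): TCP position.
- read_tcp_rot(): TCP orientation.
- read_force(): force on the tool from outside, world axes, zero at the start.
- read_moment(): the same for the moment, N m.
- read_finger_gap(): finger opening in m.
- read_gripper_force(): force on a finger pad.
Only numpy, scipy, OpenCV 4.12 (cv2) and the standard library are available. Lean on these libraries where they do the work, as an engineer would, in place of code of your own. Each camera call takes 0.05 s, during which the arm holds its last target. There are 200 camera calls.

TASK

Take the red wind-up kitchen timer by its case, never lifting it by the key, and set it upright down inside the rim of the dark steel tray with its dial facing the tray's gapped front. Then let go of the case and wind the key on top clockwise, a part turn at a time, until it is fully wound against its stop (blue end of the key over the white mark, on the dial side). Leave the timer standing in the tray, and do not upset or shift the other things on the worktop.

Things in the scene. Friction and masses are not known exactly. Their poses are not given: they have to be found in the camera images.
- timer: Loose red wind-up kitchen timer, 0.5 to 0.8 kg, upright: case 52 mm (x) by 60 mm (y) by 84 mm high, winding key on top up to 120 mm. Origin: centre of the underside, z up. White dial on the -x face. Take it by the plain flat sides at y = +-30 mm, near the top: grip centre 76 mm above the underside keeps the gripper's body clear above the key.
- timer_face (a point): Centre of the dial on the front (-x) face of the case, 42 mm above the underside.
- timer_key (a joint): Winding key angle about the vertical axis through the middle of the case. Grows as the key turns clockwise seen from above (winding), from 0 (run down) to a hard stop at 4.3 (fully wound); starts between 0 and 0.6. The spring makes it stiffer as it winds: 0.05 rising to 0.076 Nm. A ratchet holds the key wherever it is let go.
- key_wing: Flat wing of the key: an upright brass plate 44 mm long (its x), 10 mm thick (its y), 26 mm high (its z), with one end blue. Origin: its middle, on the key's axis, 107 mm above the timer's underside; the wing spans 94 to 120 mm. Take it across its 10 mm thickness. x points to the blue end.
- key_blue_tip (a point): End of the wing's blue half, 22 mm from the key's axis. Fully wound, the blue end points to the dial side (the case's -x), over the short white mark on the case's top; turned back from the stop it stands that many radians anticlockwise from the mark.
- tray: Dark steel tray fixed to the worktop, 74 (x) by 82 mm (y) outside, 62 x 70 inside: 5 mm play round the timer on each side. Floor 5 mm, top of rim 14 mm above the worktop. Origin: centre of its underside. The front (-x) rim has a 20 mm gap in the middle; the front looks roughly towards the robot (yaw within 0.35 rad).
- tray_floor (a point): Centre of the tray's inner floor, 5 mm above the worktop; axes as the tray's.
- espresso_cup: Bystander, loose: striped espresso cup, 60 x 83 mm with its handle, 49 high. Origin at its underside.
- jam_jar: Bystander, loose: jam jar, 66 mm wide, 100 high. Origin at its underside.
- tumbler: Bystander, loose: clear glass tumbler, 80 mm wide, 91 high. Origin at its underside.
- spice_jar: Bystander, loose: spice jar with a black cap, 41 mm wide, 105 high. Origin at its underside.
- spoon: Bystander, loose: steel table spoon, 199 x 41 x 16 mm, lying along its x axis. Origin at its underside.

How it is judged:
On the way, in this order (a step that is already met when the one before it is completed fails the run):
1. the timer stands in the tray, dial to the tray's gapped front, and is let go (horizontal distance between timer and tray_floor below 0.012 m and z of timer in the frame of tray_floor below 0.004 m and angle between timer's own z axis and vertical below 0.06 rad and x of timer_face in the frame of tray below -0.017 m and contact force between the fingers and timer below 0.1 N), for 0.2 s.
2. the key is fully wound, the timer still in the tray (horizontal distance between timer and tray_floor below 0.012 m and z of timer in the frame of tray_floor below 0.004 m and angle between timer's own z axis and vertical below 0.06 rad and x of timer_face in the frame of tray below -0.017 m and value of joint timer_key above 4.05 rad), for 0.2 s.
At the end, for the whole second after the job is handed in: The timer stands at rest and released inside the tray's rim (its centre within 12 mm of the tray's, its underside on the floor, upright within 0.06 rad), its dial on the side of the tray's gapped front, and its key within 0.25 rad of the stop (all of step 2 and contact force between the fingers and timer below 0.1 N and linear speed of timer below 0.02 m/s); the robot touches nothing.
It fails at once if the timer is lifted by its key (contact force between the fingers and key_wing above 1 N and height (world z) of timer above 0.03 m).
It fails at once if the timer is tipped over (angle between timer's own z axis and vertical above 0.6 rad).
It fails at once if a bystander is shifted by more than 3 cm (distance of any of espresso_cup, jam_jar, tumbler, spice_jar, spoon from where it was at the start of the episode above 0.03 m).
It also fails if it takes over 72 s, if anything falls off the work surface, if the arm or the gripper's body presses on something with over 40 N, if the wrist force passes 120 N, or if a joint passes its speed limit or range.

## Working session

There is one attempt and no reset: what is moved stays moved. The work goes in short steps, each a Python script; the robot and the scene stay as the last script left them, time stands still between calls to the robot, and variables do not carry over. Pictures are saved under pics/ and viewed, at most 10 in all, crops included, and the job is handed in when it is done.

```bash
ls; mkdir -p pics; python3 - <<'E'
from cell import *
import cv2
for n in ("side","top"):
    c=eyes.camera(n); cv2.imwrite(f"pics/{n}0.png",c["color"][:,:,::-1])
    print(n,{k:v for k,v in c.items() if k!="color"})
print(read_time_s(),read_tool_pos(),read_tcp_rot(),read_finger_gap())
E
```

```text
pics
side {'vertical_fov': 53.20322381964336, 'cx': 318.8251030052289, 'cy': 199.9629421504862, 'rvec': array([ 2.19598307, -0.05598904,  0.03095717]), 'tvec': array([-0.55438183,  0.1577828 ,  0.7872969 ])}
top {'vertical_fov': 52.50163633338285, 'cx': 315.4070891401814, 'cy': 197.80747348170567, 'rvec': array([ 2.1666829 , -2.15440354,  0.05471504]), 'tvec': array([0.12781844, 0.56740197, 0.91199958])}
0.1 [ 0.12702083 -0.5602093   0.21372265] [-3.12044469e+00 -3.49040008e-01 -2.41234470e-04] 0.09212741317836831
```

View pics/side0.png

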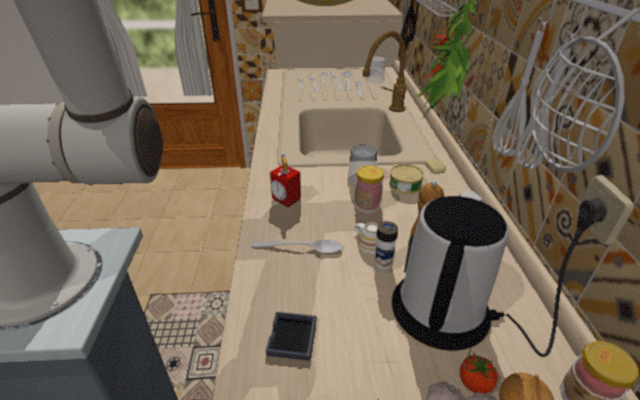

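View pics/top0.png

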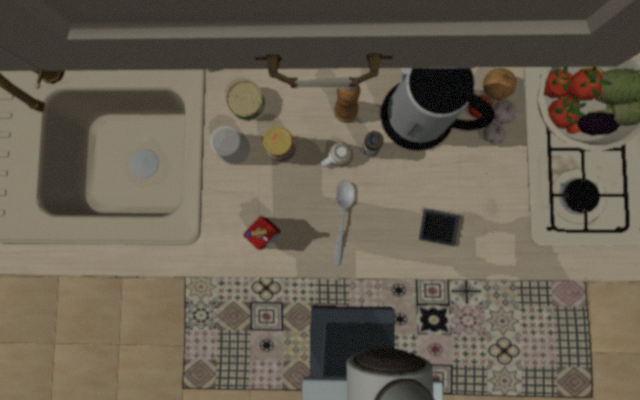

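The side view shows the red timer at about (285,185) and the tray at (292,337). The top view shows the timer at (262,232), the tray at (440,227) and the spoon between them. I'll enlarge these.

```bash
python3 - <<'E'
import cv2,numpy as np
s=cv2.imread("pics/side0.png");t=cv2.imread("pics/top0.png")
f=lambda i,x,y,w:cv2.resize(i[y:y+int(w*.75),x:x+w],(400,300),interpolation=cv2.INTER_CUBIC)
t=cv2.convertScaleAbs(t,alpha=1.6)
cv2.imwrite("pics/crop.png",np.vstack([np.hstack([f(s,255,147,64),f(s,250,300,80)]),np.hstack([f(t,230,208,64),f(t,408,203,64)])]))
E
```

```text
(no output)
```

View pics/crop.png

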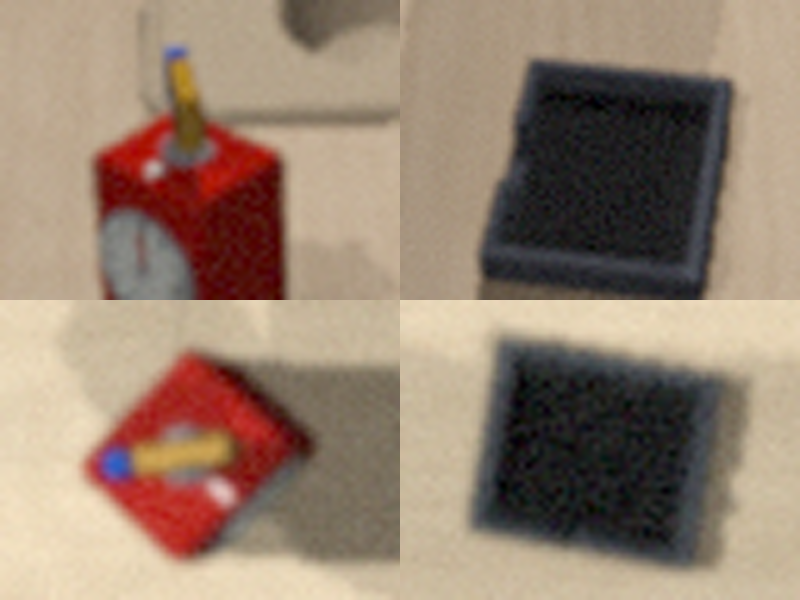

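```bash
cat >h.py <<'E'
import cv2,numpy as np
from scipy.optimize import minimize
U=6
def cal(c):
    f=200/np.tan(np.radians(c["vertical_fov"])/2)
    return c["rvec"],c["tvec"],np.array([[f,0,c["cx"]],[0,f,c["cy"]],[0,0,1.]])
def proj(P,c):
    r,t,K=cal(c); return cv2.projectPoints(np.float64(P).reshape(-1,1,3),r,t,K,None)[0].reshape(-1,2)
def ray(px,c,z):
    r,t,K=cal(c); R=cv2.Rodrigues(r)[0]; o=-R.T@t; d=R.T@np.linalg.inv(K)@[*px,1]
    return (o+d*(z-o[2])/d[2])[:2]
def hullmask(c,fn,roi):
    x,y,w,h=roi
    im=cv2.resize(c["color"][y:y+h,x:x+w],None,fx=U,fy=U,interpolation=cv2.INTER_CUBIC).astype(int)
    m=np.uint8(fn(im[...,0],im[...,1],im[...,2])); m=cv2.morphologyEx(m,cv2.MORPH_OPEN,np.ones((7,7)))
    n,l,s,_=cv2.connectedComponentsWithStats(m); k=1+s[1:,4].argmax()
    pts=cv2.findNonZero(np.uint8(l==k)); out=np.zeros_like(m); cv2.fillConvexPoly(out,cv2.convexHull(pts),1); return out
def fit(views,fn,size,x0,z0=0.):
    """views: list of (cam, roi). Returns x,y,yaw,cost"""
    ms=[hullmask(c,fn,r) for c,r in views]
    sx,sy,sz=size
    B=np.array([[a*sx/2,b*sy/2,z] for a in(-1,1) for b in(-1,1) for z in(z0,z0+sz)])
    def cost(p):
        ca,sa=np.cos(p[2]),np.sin(p[2]); P=B@np.array([[ca,sa,0],[-sa,ca,0],[0,0,1]])+[p[0],p[1],0]; e=0
        for (c,r),m in zip(views,ms):
            q=((proj(P,c)-[r[0],r[1]]+.5)*U-.5)
            k=np.zeros_like(m); cv2.fillConvexPoly(k,np.int32(np.round(cv2.convexHull(np.float32(q))*16)),1,shift=4)
            e+=(k!=m).sum()/m.sum()
        return e
    s=np.array([x0+np.array(d) for d in([0,0,0],[.01,0,0],[0,.01,0],[0,0,.15])])
    r=minimize(cost,x0,method="Nelder-Mead",options=dict(initial_simplex=s,xatol=1e-5,fatol=1e-6,maxiter=400))
    return np.round([*r.x,r.fun],4)
red=lambda r,g,b:(r>2*g)&(r>45)
dark=lambda r,g,b:(r<b+4)&(r<100)
TIM=(.052,.060,.084); TRAY=(.074,.082,.014)
def blue(c,roi):
    x,y,w,h=roi; i=c["color"][y:y+h,x:x+w].astype(float)
    W=np.clip(i[...,2]-1.3*np.maximum(i[...,0],i[...,1])-5,0,None); Y,X=np.mgrid[:h,:w]
    return np.array([x+(W*X).sum()/W.sum(),y+(W*Y).sum()/W.sum()]),W.sum()
E
python3 - <<'E'
from h import *; from cell import *
S=eyes.camera("side");T=eyes.camera("top")
rs,rt=(255,150,60,65),(235,205,50,55); qs,qt=(255,300,75,75),(410,200,60,55)
t0=ray((262,232),T,.084);q0=ray((440,227),T,.014);print(t0,q0)
for v in ([(S,rs),(T,rt)],[(S,rs)],[(T,rt)]): print("timer",fit(v,red,TIM,[*t0,.75]))
for v in ([(S,qs),(T,qt)],[(S,qs)],[(T,qt)]): print("tray",fit(v,dark,TRAY,[*q0,-.15]))
for c,r in((S,(265,147,40,30)),(T,(240,222,15,20))):
    b,w=blue(c,r); print("blue",b,w,ray(b,c,.118))
for n,p,z in(("spoon",(346,195),.01),("spoonend",(337,262),.01),("cup",(338,154),.04),("spice",(373,142),.1),("jam",(279,142),.1),("tumb",(227,143),.09)): print(n,ray(p,T,z))
E
```

```text
[0.48689122 0.24425459] [ 0.50136959 -0.1565594 ]
timer [0.4859 0.2524 0.4659 1.2084]
timer [0.4845 0.2515 0.4075 0.1303]
timer [0.4974 0.2379 0.8817 0.9983]
tray [ 0.5012 -0.1551 -0.1166  0.2185]
tray [ 0.501  -0.1536 -0.1627  0.1056]
tray [ 0.5013 -0.1552 -0.1234  0.1113]
blue [282.52983294 155.        ] 41.89999999999998 [0.48189448 0.26599941]
blue [248.03729024 233.80174021] 321.79999999999995 [0.48291761 0.26776434]
spoon [0.57502228 0.05971635]
spoonend [0.41884854 0.08043883]
cup [0.66678944 0.07933445]
spice [0.68116834 0.00553289]
jam [0.68131581 0.20818423]
tumb [0.68142915 0.32427595]
```

```bash
python3 - <<'E'
from h import *; from cell import *
S=eyes.camera("side");T=eyes.camera("top")
out=[]
for c,r,fn in((S,(255,150,60,65),red),(T,(235,205,50,55),red),(S,(255,300,75,75),dark),(T,(410,200,60,55),dark)):
    m=hullmask(c,fn,r); x,y,w,h=r
    im=cv2.convertScaleAbs(cv2.resize(c["color"][y:y+h,x:x+w,::-1],None,fx=U,fy=U,interpolation=cv2.INTER_CUBIC),alpha=1.5)
    cs,_=cv2.findContours(m,0,2); cv2.drawContours(im,cs,-1,(0,255,0),1)
    out.append(cv2.resize(im,(400,300)))
cv2.imwrite("pics/m.png",np.vstack([np.hstack(out[:2]),np.hstack(out[2:])]))
E
```

```text
(no output)
```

View pics/m.png

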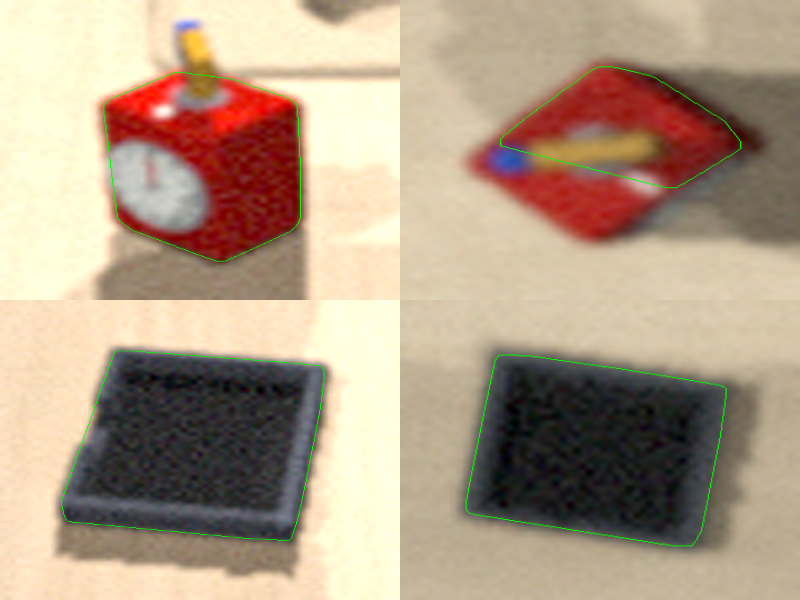

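```bash
sed -i 's/n,l,s,_=cv2.*/n,l,s,_=cv2.connectedComponentsWithStats(m); big=1+np.where(s[1:,4]>250)[0]/; s/l==k)/np.isin(l,big))/; s/(r>2\*g)&(r>45)/(r>1.7*g)\&(r>35)/' h.py
python3 - <<'E'
from h import *; from cell import *
S=eyes.camera("side");T=eyes.camera("top")
rs,rt=(255,150,60,65),(235,205,50,55); qs,qt=(255,300,75,75),(410,200,60,55)
out=[]
def show(c,r,fn,p,sz):
    x,y,w,h=r; im=cv2.convertScaleAbs(cv2.resize(c["color"][y:y+h,x:x+w,::-1],None,fx=U,fy=U,interpolation=cv2.INTER_CUBIC),alpha=1.5)
    cs,_=cv2.findContours(hullmask(c,fn,r),0,2); cv2.drawContours(im,cs,-1,(0,255,0),1)
    ca,sa=np.cos(p[2]),np.sin(p[2])
    for z in(0,sz[2]):
        q=[[p[0]+a*ca-b*sa,p[1]+a*sa+b*ca,z] for a,b in((-sz[0]/2,-sz[1]/2),(-sz[0]/2,sz[1]/2),(sz[0]/2,sz[1]/2),(sz[0]/2,-sz[1]/2))]
        cv2.polylines(im,[np.int32((proj(q,c)-[x,y]+.5)*U)],True,(255,255,0),1)
    out.append(cv2.resize(im,(400,300)))
for v in ([(S,rs)],[(T,rt)],[(S,rs),(T,rt)]): p=fit(v,red,TIM,[.486,.25,.75]);print("timer",p)
for r in v: show(*r,red,p,TIM)
for v in ([(S,qs)],[(T,qt)],[(S,qs),(T,qt)]): p=fit(v,dark,TRAY,[.501,-.155,-.15]);print("tray",p)
for r in v: show(*r,dark,p,TRAY)
cv2.imwrite("pics/m2.png",np.vstack([np.hstack(out[:2]),np.hstack(out[2:])]))
E
```

```text
timer [0.4844 0.251  0.4331 0.1137]
timer [0.4864 0.2488 0.7974 0.2245]
timer [0.4871 0.2514 0.6772 0.3993]
tray [ 0.5013 -0.1545 -0.1301  0.1043]
tray [ 0.5015 -0.1566 -0.1177  0.1125]
tray [ 0.5007 -0.1544 -0.1515  0.2189]
```

View pics/m2.png

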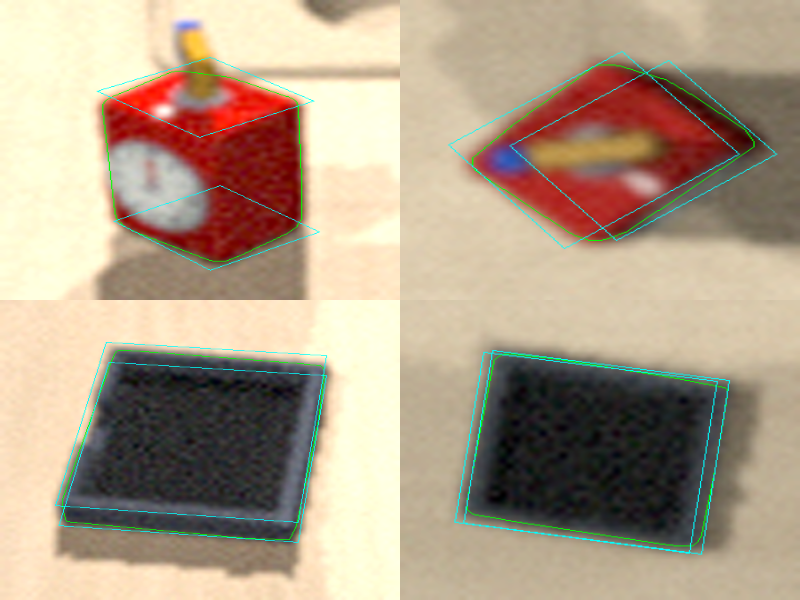

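```bash
python3 - <<'E'
s=open('h.py').read()
s=s.replace('x0,z0=0.):','x0,z0=0.,rad=.006):').replace("B=np.array([[a*sx/2,b*sy/2,z] for a in(-1,1) for b in(-1,1) for z in(z0,z0+sz)])",
"B=np.array([[a*(sx/2-rad+rad*np.cos(t)),b*(sy/2-rad+rad*np.sin(t)),z] for a in(-1,1) for b in(-1,1) for z in(z0,z0+sz) for t in np.linspace(0,np.pi/2,5)])")
open('h.py','w').write(s)
E
python3 - <<'E'
from h import *; from cell import *
S=eyes.camera("side");T=eyes.camera("top")
rs,rt=(255,150,60,65),(235,205,50,55); qs,qt=(255,300,75,75),(410,200,60,55)
for rad in (.004,.007,.010):
  for v in ([(S,rs)],[(T,rt)],[(S,rs),(T,rt)]): print("timer",rad,fit(v,red,TIM,[.486,.25,.75],rad=rad))
for rad in (.002,.005):
  for v in ([(S,qs)],[(T,qt)],[(S,qs),(T,qt)]): print("tray",rad,fit(v,dark,TRAY,[.501,-.155,-.15],rad=rad))
# white mark, dial
for c,r,n in((S,(270,165,15,15),"s"),(T,(255,230,22,15),"t")):
    x,y,w,h=r;i=c["color"][y:y+h,x:x+w].astype(int);m=i.min(2);print(n,ray([x+np.argwhere(m>m.max()-25)[:,1].mean(),y+np.argwhere(m>m.max()-25)[:,0].mean()],c,.084))
E
```

```text
timer 0.004 [0.4846 0.2516 0.521  0.0993]
timer 0.004 [0.4869 0.2494 0.8231 0.2049]
timer 0.004 [0.4862 0.2516 0.6427 0.3392]
timer 0.007 [0.4848 0.2521 0.6271 0.092 ]
timer 0.007 [0.4861 0.2499 0.7643 0.1866]
timer 0.007 [0.4857 0.2509 0.7303 0.2999]
timer 0.01 [0.4848 0.2532 0.8104 0.0872]
timer 0.01 [0.4855 0.2492 0.8488 0.1638]
timer 0.01 [0.4851 0.2503 0.8133 0.257 ]
tray 0.002 [ 0.5009 -0.1537 -0.1689  0.1051]
tray 0.002 [ 0.5001 -0.1538 -0.1674  0.1141]
tray 0.002 [ 0.5012 -0.155  -0.1192  0.2175]
tray 0.005 [ 0.501  -0.1542 -0.1423  0.0996]
tray 0.005 [ 0.5015 -0.1554 -0.1158  0.1082]
tray 0.005 [ 0.5007 -0.1543 -0.1417  0.2094]
s [0.4579768  0.26725504]
t [0.47400441 0.23749057]
```

```bash
cat >>h.py <<'E'
from scipy.spatial.transform import Rotation as Ro
def rv(yaw): return (Ro.from_euler("z",yaw)*Ro.from_euler("x",np.pi)).as_rotvec()
E
python3 - <<'E'
from h import *; from cell import *
for yaw in (.81,.81-np.pi): print("grasp",yaw,kin.inverse_kinematics([.4855,.2503,.057],rv(yaw)))
for yaw in (-.15,-.15-np.pi,-.15+np.pi): print("place",yaw,kin.inverse_kinematics([.501,-.1545,.062],rv(yaw)))
for yaw in np.arange(-6,6,.75):
    q=kin.inverse_kinematics([.501,-.1545,.097],rv(yaw)); print(round(yaw,2),None if q is None else np.round(q[5],2))
E
```

```text
grasp 0.81 [0.2547016  0.263931   1.80808558 0.         1.06957607 1.01549793]
grasp -2.331592653589793 [ 2.54701600e-01  2.63931004e-01  1.80808558e+00 -4.44089210e-16
  1.06957607e+00 -2.12609473e+00]
place -0.15 [-0.52986576  0.20448644  1.86827092  0.          1.0688353   1.19093056]
place -3.291592653589793 [-5.29865763e-01  2.04486436e-01  1.86827092e+00 -4.44089210e-16
  1.06883530e+00 -1.95066209e+00]
place 2.991592653589793 [-5.29865763e-01  2.04486436e-01  1.86827092e+00 -4.44089210e-16
  1.06883530e+00 -1.95066209e+00]
-6.0 0.76
-5.25 0.01
-4.5 -0.74
-3.75 -1.49
-3.0 -2.24
-2.25 -2.99
-1.5 2.54
-0.75 1.79
0.0 1.04
0.75 0.29
1.5 -0.46
2.25 -1.21
3.0 -1.96
3.75 -2.71
4.5 2.82
5.25 2.07
```

```bash
python3 - <<'E'
from h import *; from cell import *
G=np.array([.4855,.2503]); P=np.array([.501,-.1545]); o=rv(.81)
bot.move_to([*G,.24],o); bot.move_l([*G,.057],vel=.12)
claw.close(); print("gap",read_finger_gap(),read_gripper_force(),read_tool_pos())
bot.move_l([*G,.20],vel=.12); print(read_force(),read_finger_gap(),read_time_s())
bot.move_to([*P,.20],rv(-.15)); bot.move_l([*P,.10],vel=.12)
S=eyes.camera("side"); cv2.imwrite("pics/s1.png",cv2.resize(S["color"][220:380,210:410,::-1],(800,640))[:600])
print(read_tool_pos(),read_finger_gap(),read_time_s())
E
```

```text
gap 0.05986518353007352 29.872245490550995 [0.48553795 0.25032054 0.05707898]
[ 0.0961869  -0.24365531 -7.78176228] 0.059754936057158974 7.2083
[ 0.50192452 -0.15499265  0.10122315] 0.059785864287920217 9.7417
```

View pics/s1.png

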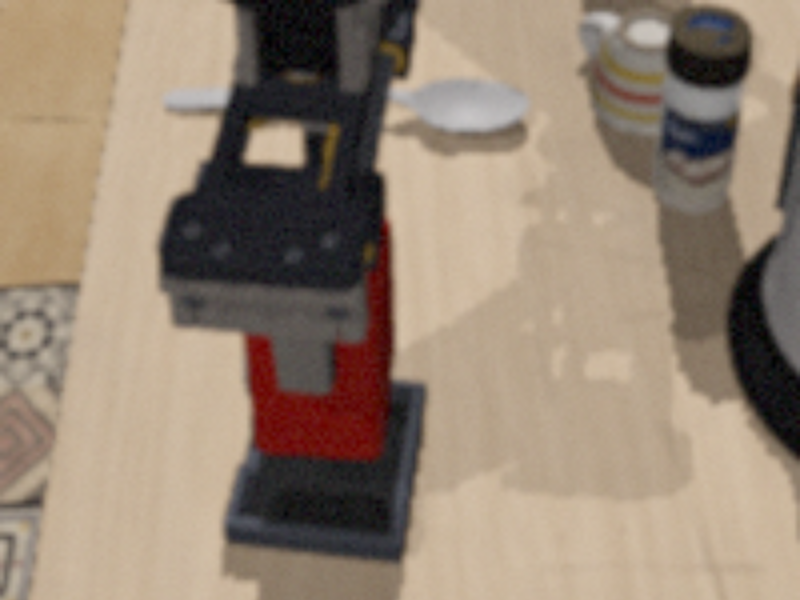

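The timer hangs square over the tray. The bottom corners of its near face are at crop (256,450) and (388,460), so I'll check its offset along x.

```bash
python3 - <<'E'
from h import *; from cell import *
S=eyes.camera("side"); z=read_tool_pos()[2]-.057
a,b=[ray((210+(u+.5)/4-.5,220+(v+.5)/4-.5),S,z) for u,v in((256,452),(388,461))]
c=(a+b)/2; yaw=np.arctan2(*(b-a)[::-1]); print(a,b,yaw, np.linalg.norm(b-a))
p=read_tool_pos()[:2]; d=c-p; ca,sa=np.cos(-.15),np.sin(-.15); print("face centre in tool frame x,y:",d@[ca,sa],d@[-sa,ca])
# tray: corners of rim top in same crop
for u,v in((228,518),(400,540),(424,385)): print(ray((210+(u+.5)/4-.5,220+(v+.5)/4-.5),S,.014))
E
```

```text
[ 0.47352124 -0.17738655] [ 0.52607182 -0.18423866] -0.12965937346790873 0.05299542328445216
face centre in tool frame x,y: 0.0018006459285191136 -0.025876789408082777
[ 0.46061038 -0.18630374]
[ 0.52997106 -0.19976147]
[ 0.54300721 -0.12465751]
```

```bash
python3 - <<'E'
from h import *; from cell import *
P=np.array([.4993,-.1545])
bot.move_l([*P,.085],vel=.08)
print(bot.move_l([*P,.058],vel=.025,stop_force=4),read_tool_pos(),read_force())
claw.open_gripper(); print(read_tool_pos()); bot.move_l([*P,.20],vel=.12)
bot.move_to([.40,-.45,.25],rv(-.9))
print(read_time_s())
S=eyes.camera("side");T=eyes.camera("top")
f=lambda c,x,y,w:cv2.resize(c["color"][y:y+w,x:x+w,::-1],(400,400),interpolation=cv2.INTER_CUBIC)
cv2.imwrite("pics/p2.png",np.hstack([f(S,252,275,80),cv2.convertScaleAbs(f(T,410,198,60),alpha=1.5)]))
E
```

```text
True [ 0.49908146 -0.15435589  0.06204136] [ 0.61080026 -0.01244134  6.1251776 ]
[ 0.49664564 -0.15296043  0.05946315]
14.1333
```

View pics/p2.png

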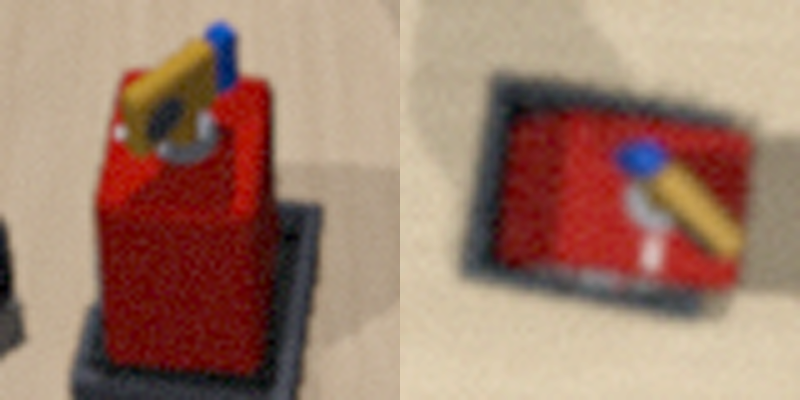

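```bash
python3 - <<'E'
from h import *; from cell import *
T=eyes.camera("top");S=eyes.camera("side")
px=lambda u,v:(410+(u-400+.5)/(400/60)-.5,198+(v+.5)/(400/60)-.5)
b,e=ray(px(628,147),T,.122),ray(px(742,250),T,.122); print("wing",b,e,(b+e)/2,np.arctan2(*(b-e)[::-1]),np.linalg.norm(b-e))
for c,r in((S,(285,275,20,25)),(T,(440,214,14,14))):
    q,w=blue(c,r); print("blue",q,w,ray(q,c,.115))
E
```

```text
wing [ 0.5147567  -0.13549233] [ 0.48352508 -0.16933774] [ 0.49914089 -0.15241503] 0.8255411024619607 0.04605350844402206
blue [296.23049863 284.74331342] 1790.8999999999999 [ 0.51204057 -0.14241405]
blue [445.90951062 221.30517082] 649.8 [ 0.51155856 -0.14172582]
```

```bash
python3 - <<'E'
from h import *; from cell import *
K=[.5000,-.1535]; y0=.82+np.pi
bot.move_to([*K,.20],rv(y0)); print(np.round(read_q(),3))
print("hit",bot.move_l([*K,.097],vel=.1,stop_force=8))
claw.close(); print("gap",read_finger_gap(),read_force(),read_moment())
q=np.array(read_q())
for k in range(7):
    q[5]+=.2; bot.goto_joints(q); print(k,round(read_time_s(),2),np.round(read_moment(),3),np.round(read_force(),1),round(read_finger_gap(),4))
claw.open_gripper(); print(np.round(read_q(),3),read_tool_pos())
bot.move_l([*K,.2],vel=.12); bot.move_to([.40,-.45,.25],rv(-.9)); print(read_time_s())
S=eyes.camera("side");T=eyes.camera("top")
f=lambda c,x,y,w:cv2.resize(c["color"][y:y+w,x:x+w,::-1],(400,400),interpolation=cv2.INTER_CUBIC)
cv2.imwrite("pics/p3.png",np.hstack([f(S,252,275,80),cv2.convertScaleAbs(f(T,410,198,60),alpha=1.5)]))
E
```

```text
[-0.529  0.035  1.759 -0.     1.348 -2.92 ]
hit False
gap 0.009778557302855227 [-1.5274722  0.6013307  1.4650838] [0.15753051 0.13738064 0.01345076]
0 20.64 [ 0.012 -0.126 -0.114] [-0.   0.3 -0.4] 0.0093
1 20.95 [ 0.001 -0.243 -0.057] [ 1.   1.3 -1.1] 0.0101
2 21.26 [-0.068 -0.289 -0.021] [ 0.1 -0.1 -0.9] 0.0098
3 21.57 [-0.22  -0.304 -0.059] [-0.3 -2.1 -0.9] 0.0099
4 21.88 [-0.286 -0.32  -0.025] [ 1.1 -2.  -1. ] 0.0096
5 22.18 [-0.266 -0.307 -0.066] [-0.1 -2.3 -1. ] 0.01
6 22.49 [-0.395 -0.208 -0.068] [ 0.1 -2.9 -0.5] 0.0097
[-0.529  0.15   1.852 -0.     1.14  -1.52 ] [ 0.49976808 -0.15342206  0.09697867]
27.25
```

View pics/p3.png

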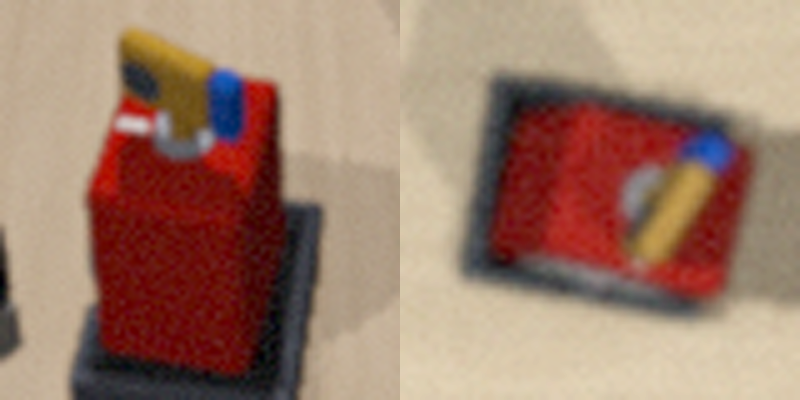

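The wing turned with the tool, with the blue end now at top crop (715,145). The case yawed slightly against the rim but still stands in the tray. I'll continue winding until the moment rises at the stop.

```bash
python3 - <<'E'
from h import *; from cell import *
K=[.4995,-.1535]
bot.move_to([*K,.20],rv(-.56+np.pi))
print("hit",bot.move_l([*K,.097],vel=.1,stop_force=8))
claw.close(); q=np.array(read_q()); print(q[5])
def turn(n,d):
    for k in range(n):
        q[5]+=d; bot.goto_joints(q); m=read_moment()[2]; print(round(q[5],2),round(m,3),np.round(read_force(),1),round(read_time_s(),1))
        if m<-.25: return True
turn(5,.28); claw.open_gripper(); claw.close()
turn(4,.28); turn(9,.08)
claw.open_gripper(); print(np.round(read_q(),3))
bot.move_l([*K,.2],vel=.12); bot.move_to([.40,-.45,.25],rv(-.9)); print(read_time_s())
S=eyes.camera("side");T=eyes.camera("top")
f=lambda c,x,y,w:cv2.resize(c["color"][y:y+w,x:x+w,::-1],(400,400),interpolation=cv2.INTER_CUBIC)
cv2.imwrite("pics/p4.png",np.hstack([f(S,252,275,80),cv2.convertScaleAbs(f(T,410,198,60),alpha=1.5)]))
E
```

```text
hit False
-1.54045514195645
-1.26 -0.038 [-0.6 -0.7  0.3] 32.6
-0.98 -0.074 [-1.5 -0.9  0.3] 33.0
-0.7 -0.062 [-0.7 -1.  -0.1] 33.4
-0.42 -0.05 [-1.2 -1.3  1. ] 33.8
-0.14 -0.045 [-1.  -1.5  0.8] 34.1
0.14 -0.083 [-1.5  0.9  1.8] 37.0
0.42 0.004 [-2.   1.2  2.3] 37.3
0.7 0.007 [-2.9  3.1  3.7] 37.7
0.98 -0.022 [-3.7  4.2  5.4] 38.1
1.06 -0.011 [-2.7  3.6  5.1] 38.3
1.14 -0.06 [-3.3  4.8  5.4] 38.6
1.22 -0.001 [-3.7  4.8  5.8] 38.8
1.3 0.012 [-2.4  4.8  5.2] 39.1
1.38 0.011 [-2.6  1.3  3.4] 39.3
1.46 0.418 [-0.4 -2.9 -0.5] 39.6
1.54 0.777 [-0.1 -3.1  0.3] 39.8
1.62 0.841 [ 0.5 -4.2 -1.3] 40.1
1.7 0.892 [ 0.3 -5.4  0.9] 40.3
[-0.53   0.148  1.854  0.     1.139  1.7  ]
43.7667
```

View pics/p4.png

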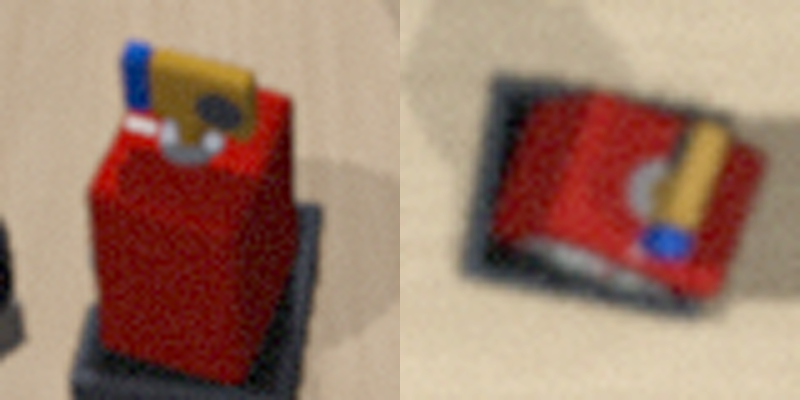

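Moment jumped at q6≈1.4, which is the stop. The blue end at top crop (665,240) sits over the white mark. Before handing in, I'll check numerically that the timer is still seated on the floor and centred.

```bash
python3 - <<'E'
from h import *; from cell import *
S=eyes.camera("side");T=eyes.camera("top")
for z0 in (.001,.005,.009,.014): print(z0,[fit(v,red,TIM,[.501,-.155,-.33],z0=z0,rad=.009) for v in ([(S,(255,278,65,80))],[(S,(255,278,65,80)),(T,(415,205,55,45))])])
for c,r in((S,(272,278,14,25)),(T,(442,226,14,14))):
    q,w=blue(c,r); print("blue",q,w,ray(q,c,.115))
E
```

```text
0.001 [array([ 0.5008, -0.1538, -0.4303,  0.1199]), array([ 0.5014, -0.1536, -0.372 ,  0.1749])]
0.005 [array([ 0.501 , -0.1556, -0.4065,  0.1303]), array([ 0.5013, -0.1533, -0.3741,  0.1928])]
0.009 [array([ 0.5011, -0.1581, -0.4044,  0.1411]), array([ 0.5018, -0.1535, -0.3459,  0.2681])]
0.014 [array([ 0.5012, -0.1607, -0.377 ,  0.1547]), array([ 0.502 , -0.1522, -0.3325,  0.3784])]
blue [278.81262574 289.33665668] 2236.7 [ 0.48502376 -0.15046115]
blue [449.61429295 233.8903531 ] 591.8999999999999 [ 0.48575902 -0.1487419 ]
```

```bash
python3 - <<'E'
from cell import *
print(read_time_s(),close_job())
E
```

```text
the job is handed in; nothing more can be done
43.9667 None
```

The timer stands released in the tray with its dial to the gapped front, within about 2 mm of centre but turned about 0.2 rad against the rim by the winding; the key is wound to its stop, no contact with the other items was noticed, and the job was handed in at 44 s (no verdict was returned).

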